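# Level the spring plate with the handwheel foot

## Robot

A 6-joint arm with a two-finger parallel gripper is mounted at the origin on a cart in front of the work surface, level with it; the furniture and walls round the work are solid. World frame = base frame: x ahead of the robot, y to its left, z up, the work surface at z = 0. Lengths are in mm, angles in rad, forces in N, time in s.
With the tool pointing down it reaches from about 400 to 825 mm from the base axis. Payload 7 kg.
Tool frame: the origin (TCP) lies at the very end of the fingers, on their centre line; the grasp point (between the pads) lies 19 mm behind it; z points along the fingers, y is the line along which they close (so a half turn about z gives the same grasp; the last joint's range is limited). The gripper opens to 88 mm and grips with 3 to 60 N. Pads are 19 mm wide; open, the fingers measure 130 mm over their backs; the gripper's body (78 mm by 193 mm) begins 47 mm behind the grasp point.
Start: joints at [-0.888, 0.359, 0.012, 0, -1.224, -0.288], TCP at [259.593, -623.062, 226.561] pointing down, gripper open.
Joint ranges: [-3.07, 3.07], [-1.43, 2.12], [-1.02, 1.25], [-3.03, 1.67], [-3.05, -0], [-3.03, 3.03]. Speed limits (rad/s): [2.39, 2.39, 3.01, 3.14, 3.14, 3.14].

## Interface

Orientations are given as a unit quaternion [x, y, z, w].
In Python, from plant import bot gives the robot as it stands. Calls block until the motion is done:
- bot.move_ptp(position, orientation): joint-space move of the TCP to a pose.
- bot.line_to(position, velocity=150, ori=None): straight line of the TCP; ori=None keeps the orientation; velocity is the mean speed in mm/s.
- bot.move_joints(angles): joint-space move.
- bot.move_gripper(opening, force=None): finger opening in mm; force is the grip in N (None keeps the last); returns when the fingers have stopped.
- bot.pause(seconds).
- bot.solve_ik(position, orientation): joint angles nearest the present ones, or None.
- bot.read_state(): the state.
- bot.camera(name): name is "side" or "top" or "wrist"; returns the picture (480x640x3 uint8, red, green, blue); there is no depth.
- bot.get_calibration(name): a dict with "fx", "fy", "cx", "cy" (pixels), "view" (4x4, takes a point from world to camera coordinates); the wrist camera has in their place "T_tool_cam" (4x4, takes a point from camera to tool coordinates, whose origin is the TCP and whose axes are the flange's). Camera axes: x right, y up, looking along -z (the intrinsics and any distortion apply to the point x, -y, -z); pixel columns grow to the right and rows downward; lengths in mm; the calibration is good to about 2 mm. A picture is of the moment at which its call begins: read the wrist's pose just before it. get_calibration takes no time and is no camera call.
A pose or a line that the arm cannot do raises bot.Unreachable and nothing moves.
- bot.close_job(): hands the job in; it is judged then, once.
The state is a dict: "t": time; "joint_pos": joint angles; "qvel": joint speeds; "tau": joint torques, N m; "tcp_pos": TCP position; "eef_rot": TCP orientation; "contact_force": force on the tool from outside, world axes, zero at the start; "moment": the same for the moment, N m; "width": finger opening in mm; "finger_force": force on a finger pad.
Only numpy, scipy, OpenCV 4.12 (cv2) and the standard library are available. Lean on these libraries where they do the work, as an engineer would, in place of code of your own. Each camera call takes 0.05 s, during which the arm holds its last target. There are 200 camera calls.

## Task

Level the small hinged plate of the levelling stand: lay the spirit level flat on the plate, lengthwise between the hinge and the handwheel, and let go of it. Then take the black ball knob of the handwheel, press the sprung wheel down so that the foot under it stands firmly on its pad, and wind it round counter-clockwise (seen from above), about one turn, until the bubble is centred between the two black lines. Finish while still holding the knob and pressing the wheel down, with the bubble centred, and leave the other things on the desk where they are.

Things in the scene. Friction and masses are not known exactly. Their poses are not given: they have to be found in the camera images.
- level: Spirit level, loose: an aluminium bar 22 wide (x) x 110 long (y) x 28 mm high with black end caps, 0.17 to 0.22 kg, lying on its underside at the right of the desk. Origin: centre of the underside, y along its length, z up. A yellow window 58 mm long in its top shows a white bubble 14 mm long and two black lines 11 mm either side of the middle.
- bubble (a joint): Position of the bubble along the level's own y from the middle (m, 0 = centred, ends of travel +-0.020). The bubble moves to the higher end, 4.5 mm for each 0.01 rad of slope, and takes about half a second to settle.
- stand: Levelling stand, screwed to the desk where it stands: dark steel base 100 (x) x 250 (y) x 12 mm, origin under its centre. Hinge of the plate at y = +105 mm, 77 mm up on two lugs; handwheel at y = -80 mm (right end).
- plate: Aluminium plate of the stand, 88 wide (x) x 236 long (y) x 10 mm thick. Origin on the hinge line, midway between the two ears (6 mm thick, 36 mm high) that carry it; its top face is 27 mm below, at z = -27 mm. It reaches from y = +13 to y = -223 mm and the handwheel's axis is at y = -185 mm. A spring lifts its right end: about 0.11 rad up until pressed down (some 2 to 5 N at the wheel).
- level_place (a point): Point on the plate's top face, 70 mm from the hinge line, where the middle of the level belongs (level's length along the plate's y, either way round).
- hub (a point): Centre of the top face of the handwheel, 72 mm across and 8 mm thick, dark steel; z along its axis. The wheel's top is 21 mm above the plate's top face, less what it is pressed in.
- knob (a point): Centre of the black ball knob of the crank: 22 mm across, its centre 24 mm above the top face of the wheel and 26 mm from the wheel axis, on a short pin. It spins on its pin, so it can be pinched and led round without turning the gripper. The level, once on the plate, ends some 24 mm from the rim: pinch across the plate (along its x) to stay clear.
- handwheel (a joint): Angle of the handwheel (rad), growing clockwise seen from above; clockwise screws the foot out and lifts this end by 1.6 mm a radian. Starts at 5.6 to 7.4; level lies somewhere between -1.3 and +1.3, as the pad height differs: watch the bubble. Light friction (2 N at the knob); it stays where it is left.
- plunger (a joint): How far the handwheel is pressed in against its spring, relative to the plate (m, 0 to 0.010 at the stop). It takes about 2 N at the start of travel and 1 N more for each mm; 4 to 8 mm holds the foot firmly on its pad.
- foot_tip (a point): Lowest point of the screw foot under the plate, below the handwheel.
- seat: Round steel pad 28 mm across on the base under the foot; origin in the middle of its top face, 16 to 20 mm above the desk.
- setting_ring: Bystander: steel setting ring, 59 mm across, 18 mm high, lying at the left edge of the desk. Origin: centre of the underside.
- parallel_bar: Bystander: plain ground steel bar, 10 x 110 x 20 mm, at the left edge, no window in its top. Origin: centre of the underside.
- oil_bottle: Bystander: small bottle with nozzle, 139 mm high, at the left behind the stand. Origin: centre of the underside.
- small_ring: Bystander: steel setting ring, 40 mm across, 22 mm high, at the right between mouse and laptop. Origin: centre of the underside.
- indicator: Bystander: dial indicator lying on its back, 109 x 58 x 24 mm, at the right behind the mouse. Origin: centre of the underside.
- machined_part: Bystander: small machined part, 36 x 36 x 24 mm, near the front edge between the stand and the level. Origin: centre of the underside.

How it is judged:
By the outcome, as a careful person would: the job done as asked, in the order asked, and still so for the second after the job is handed in, while the arm keeps its last pose, push and grip.
It also fails if it takes over 61 s, if anything falls off the work surface, if the arm or the gripper's body presses on something with over 40 N, if the wrist force passes 120 N, or if a joint passes its speed limit or range.

## Working session

There is one attempt and no reset: what is moved stays moved. The work goes in short steps, each a Python script; the robot and the scene stay as the last script left them, time stands still between calls to the robot, and variables do not carry over. Pictures are saved under pics/ and viewed, at most 10 in all, crops included, and the job is handed in when it is done.

```bash
ls; mkdir -p pics; python3 - <<'E'
from plant import bot
import cv2, numpy as np
np.set_printoptions(suppress=True,precision=4)
for n in ["side","top","wrist"]:
    s=bot.read_state(); im=bot.camera(n); cv2.imwrite(f"pics/{n}0.png",im[:,:,::-1]); c=bot.get_calibration(n); print(n,c)
print(s)
E
```

```text
pics
side {'fx': 523.8360301870043, 'fy': 523.8360301870043, 'cx': 326.500737683001, 'cy': 235.25430505992782, 'view': array([[    0.9936,    -0.1108,    -0.0219,  -561.7632],
       [    0.0598,     0.3513,     0.9344,  -128.017 ],
       [   -0.0958,    -0.9297,     0.3557, -1180.8917],
       [    0.    ,     0.    ,     0.    ,     1.    ]])}
top {'fx': 566.1572307032159, 'fy': 566.1572307032159, 'cx': 329.09711204491947, 'cy': 251.54977695118077, 'view': array([[   -0.0264,    -0.9997,     0.0003,    34.8502],
       [    0.9827,    -0.0259,     0.1836,  -586.9229],
       [   -0.1835,     0.0051,     0.983 , -1069.3153],
       [    0.    ,     0.    ,     0.    ,     1.    ]])}
wrist {'fx': 379.34021076972493, 'fy': 379.34021076972493, 'cx': 326.9099220831877, 'cy': 232.81271356878256, 'T_tool_cam': array([[  -0.0003,    0.954 ,    0.2998,   81.5728],
       [   1.    ,    0.    ,    0.0009,   -0.9331],
       [   0.0008,    0.2998,   -0.954 , -158.3069],
       [   0.    ,    0.    ,    0.    ,    1.    ]])}
{'t': 0.1, 'joint_pos': array([-0.8879,  0.3593,  0.0112, -0.0003, -1.2241, -0.2881]), 'qvel': array([ 0.0009, -0.0022,  0.0017,  0.0006,  0.0006,  0.0008]), 'tau': array([ -0.004 , -58.4162,  29.3753,   7.0155,   0.0102,  -0.0001]), 'tcp_pos': array([ 259.4262, -622.6803,  225.7188]), 'eef_rot': array([-0.1961,  0.9806,  0.0007, -0.0002]), 'contact_force': array([-0.1987,  0.3934, -0.0232]), 'moment': array([-0.0038, -0.034 ,  0.0289]), 'finger_force': 0.0, 'width': 87.66407278925846}
```

View pics/top0.png

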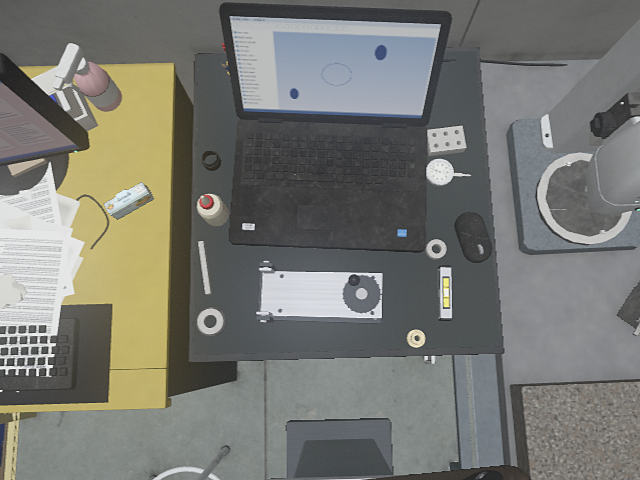

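View pics/side0.png

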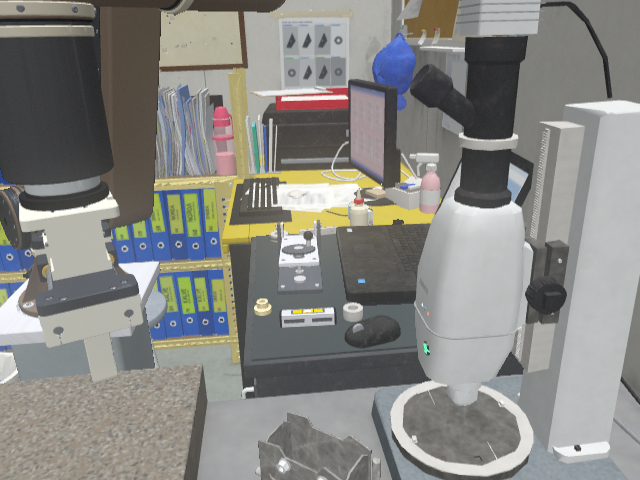

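Top view: the stand spans columns 260–383 with the hinge at the left (col ~265), wheel centre ~(362,294), knob ~(354,281). The level is at ~(445,293), rows 267–320. The side view shows the same layout from the right, with the plate's right end raised.

```bash
cat > h.py <<'E'
from plant import bot
import cv2, numpy as np
from scipy.spatial.transform import Rotation as R
np.set_printoptions(suppress=True,precision=3)
A=np.array
def cam(n):
    s=bot.read_state(); im=bot.camera(n); c=bot.get_calibration(n)
    if n=="wrist":
        T=np.eye(4); T[:3,:3]=R.from_quat(s["eef_rot"]).as_matrix(); T[:3,3]=s["tcp_pos"]; M=T@c["T_tool_cam"]
    else: M=np.linalg.inv(c["view"])
    return im,(c["fx"],c["fy"],c["cx"],c["cy"],M)
def ray(k,u,v):
    fx,fy,cx,cy,M=k
    d=M[:3,:3]@A([(u-cx)/fx,-(v-cy)/fy,-1.]); return M[:3,3],d/np.linalg.norm(d)
def onz(k,u,v,z):
    o,d=ray(k,u,v); return o+d*(z-o[2])/d[2]
def proj(k,p):
    fx,fy,cx,cy,M=k; q=np.linalg.inv(M)@np.append(p,1); return A([cx-fx*q[0]/q[2],cy+fy*q[1]/q[2]])
def save(n,im): cv2.imwrite(f"pics/{n}.png",im[:,:,::-1])
def quat(yaw=0.,tilt=0.):
    """tool down, tool x along world +y turned by yaw; tilt = rotation about world x first"""
    return (R.from_euler("z",yaw)*R.from_euler("x",tilt)*R.from_quat([.70710678,.70710678,0,0])).as_quat()
E
python3 - <<'E'
from h import *
k=(*[bot.get_calibration("top")[i] for i in ("fx","fy","cx","cy")],np.linalg.inv(bot.get_calibration("top")["view"]))
L=onz(k,445,293,28); print("level",L,onz(k,446,267,28),onz(k,444.5,320,28))
print("hub",onz(k,362,294,91),"knob",onz(k,354,281,115)); print("hingeends",onz(k,266,267,77),onz(k,264,317,77))
q=quat()
for p in ([L[0],L[1]-20,230],[L[0],L[1],19],[L[0],20,300]): print(p,bot.solve_ik(A(p),q))
# look at the level, then at the stand
bot.move_ptp(A([L[0],L[1]-20,150]),q)
im,k=cam("wrist"); save("lev",im); print(k[4])
bot.move_ptp(A([L[0],-20,330.]),q)
im,k=cam("wrist"); save("stand",im); print(k[4], bot.read_state()["t"])
np.save("stand.npy",A([1])); import pickle; pickle.dump(k,open("stand.pkl","wb"))
cv2.imwrite("pics/both.png",np.hstack([cv2.resize(cv2.imread(f"pics/{n}.png"),(400,300)) for n in("lev","stand")]))
E
```

```text
level [ 501.921 -210.84    28.   ] [ 554.552 -216.239   28.   ] [ 448.172 -206.4     28.   ]
hub [497.459 -40.554  91.   ] knob [519.457 -25.121 115.   ]
hingeends [556.239 142.248  77.   ] [460.026 146.629  77.   ]
[np.float64(501.9207109638426), np.float64(-230.84044868964438), 230] None
[np.float64(501.9207109638426), np.float64(-210.84044868964438), 19] None
[np.float64(501.9207109638426), 20, 300] [ 0.432  0.028 -0.238  0.    -1.304  2.71 ]Traceback (most recent call last):
  File "<stdin>", line 8, in <module>
plant.Unreachable: the arm cannot take that pose within its joint ranges
```

```bash
python3 - <<'E'
from h import *
import pickle
q=quat(-np.pi/2)
bot.move_ptp(A([480,-211,150.]),q)
im,k=cam("wrist"); save("lev",im); pickle.dump(k,open("lev.pkl","wb"))
bot.move_ptp(A([500,0,300.]),quat())
im,k=cam("wrist"); save("stand",im); pickle.dump(k,open("stand.pkl","wb")); print(bot.read_state()["t"])
cv2.imwrite("pics/both.png",np.hstack([cv2.resize(cv2.imread(f"pics/{n}.png"),(400,300),interpolation=cv2.INTER_AREA) for n in("lev","stand")]))
E
```

```text
3.0333
```

View pics/both.png

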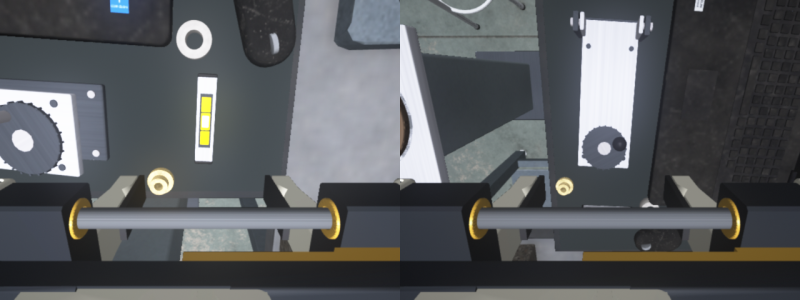

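The level's yellow window is centred near (205,122) in the left half-picture. In the right one, the plate spans rows 20–167 with the hub at (604,148) and the knob at (620,144), beside the ears at the top. All coordinates are at 0.625 scale.

```bash
python3 - <<'E'
from h import *
import pickle
im=cv2.imread("pics/lev.png"); k=pickle.load(open("lev.pkl","rb"))
hsv=cv2.cvtColor(im,cv2.COLOR_BGR2HSV)
m=cv2.inRange(hsv,(22,120,120),(38,255,255)); m[:, :290]=0; m[270:]=0
b=cv2.boxPoints(cv2.minAreaRect(cv2.findNonZero(m)))
P=A([onz(k,*p,28) for p in b]); print("yellow",b.round(1).tolist(),"\n",P,P.mean(0))
g=cv2.inRange(hsv,(0,0,150),(180,60,255)); g[:,:300]=0; g[:,360:]=0; g[:110]=0;g[270:]=0
b=cv2.boxPoints(cv2.minAreaRect(cv2.findNonZero(cv2.bitwise_or(m,g)))); P=A([onz(k,*p,28) for p in b]); print("bar",P,P.mean(0))
im=cv2.imread("pics/stand.png"); k=pickle.load(open("stand.pkl","rb"))
hsv=cv2.cvtColor(im,cv2.COLOR_BGR2HSV)
g=cv2.inRange(hsv,(0,0,140),(180,60,255)); g[:,:275]=0; g[:,395:]=0; g[280:]=0
g=cv2.morphologyEx(g,cv2.MORPH_OPEN,np.ones((5,5)))
c=max(cv2.findContours(g,0,2)[0],key=cv2.contourArea); c=c[(c[:,0,1]>75)]  # below the ears
# long edges: leftmost/rightmost columns for rows 80..180
E=[]
for f in (0,-1):
    pts=[(np.flatnonzero(g[r])[f],r) for r in range(90,185,3)]
    W=[]
    for u,v in pts:
        o,d=ray(k,u+(0.5 if f else -0.5),v)   # tilted plane through plate top
        n=A([0,np.sin(.11),np.cos(.11)]); p0=A([500,120,50.]); W.append(o+d*(n@(p0-o))/(n@d))
    W=A(W); l=np.polyfit(W[:,1],W[:,0],1); E.append(l); print("edge",l)
l=(E[0]+E[1])/2; print("centre line x=a*y+b",l,"width",E[0][1]-E[1][1])
r=np.flatnonzero(g[:, 300]); print("rows", r.min(), r.max())
for v,z,h in ((r.min(),48.7,10),(r.max()+1,74.6,-224.6)):
    p=onz(k,300,v,z); print("end",p,"hinge y",p[1]-h)
# hub bright centre and knob dark blob
s=np.zeros_like(g); s[215:260,305:345]=cv2.inRange(hsv,(0,0,140),(180,60,255))[215:260,305:345]
n,lab,st,ce=cv2.connectedComponentsWithStats(s)
for a,cc in zip(st[1:],ce[1:]): print("hub?",a[4],cc,onz(k,*cc,91.3))
kn=np.zeros_like(g); kn[205:255,330:375]=(im[205:255,330:375].max(2)<42)*255
n,lab,st,ce=cv2.connectedComponentsWithStats(kn)
for a,cc in zip(st[1:],ce[1:]):
    if a[4]>30: print("knob?",a,cc,onz(k,*cc,115))
crop=np.hstack([cv2.resize(im[20:290,265:400],None,fx=2.2,fy=2.2), cv2.resize(cv2.imread("pics/lev.png")[100:280,290:370],None,fx=3,fy=3.3)]) if 0 else cv2.resize(im[190:280,260:400],None,fx=4,fy=4)
cv2.imwrite("pics/crop.png",crop)
E
```

```text
yellow [[318.8999938964844, 230.8000030517578], [322.3999938964844, 154.5], [337.79998779296875, 155.1999969482422], [334.29998779296875, 231.5]] 
 [[ 475.418 -206.309   28.   ]
 [ 533.601 -209.309   28.   ]
 [ 533.078 -220.506   28.   ]
 [ 474.824 -218.216   28.   ]] [ 504.23  -213.585   28.   ]
bar [[ 453.719 -198.559   28.   ]
 [ 556.197 -204.962   28.   ]
 [ 555.091 -227.144   28.   ]
 [ 452.337 -223.282   28.   ]] [ 504.336 -213.487   28.   ]
edge [  0.062 456.921]
edge [  0.059 546.337]
centre line x=a*y+b [  0.061 501.629] width -89.4156580980885
rows 31 265
end [474.194 155.868  48.7  ] hinge y 145.86772172124313
end [470.224 -78.76   74.6  ] hinge y 145.84033785171755
hub? 386 [326.386 237.184] [499.17  -40.253  91.3  ]
```

View pics/crop.png

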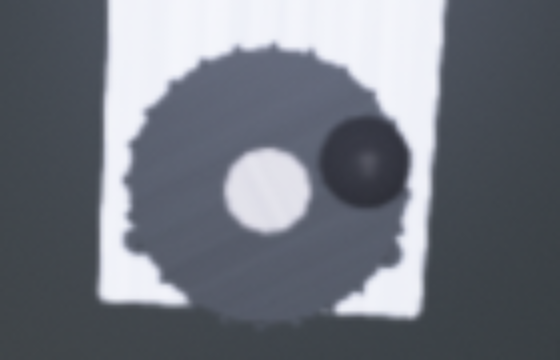

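The crop shows the hub centre at full-image pixel (326.5,237) and the knob centre at ~(351,230). The hinge position from the hub and from the plate ends agree to within 1 mm, so next I pick up the level.

```bash
cat >> h.py <<'E'
YAW=-0.0605; e=A([-np.sin(YAW),np.cos(YAW),0]); H=A([510.4,143.9,77.]); cx_=A([np.cos(YAW),np.sin(YAW),0])
def plate(x,y,z,t):
    """plate coords -> world for slope t (right end up)"""
    return H+cx_*x+e*(y*np.cos(t)+z*np.sin(t))+A([0,0,1])*(-y*np.sin(t)+z*np.cos(t))
E
python3 - <<'E'
from h import *
q=quat(-np.pi/2-0.047); c=A([504.3,-213.5,0])
qp=quat(YAW,-0.11); up=A([0,0,1.])
goal=plate(0,-70,-27+5,0.11); n=plate(0,0,1,.11)-H
print("goal",goal,bot.solve_ik(goal,qp))
bot.move_ptp(c+up*120,q); bot.line_to(c+up*5,150)
bot.move_gripper(10,25); s=bot.read_state(); print("grip",s["width"],s["finger_force"],s["contact_force"],s["t"])
bot.line_to(c+up*170,200); s=bot.read_state(); print("lift",s["width"],s["contact_force"])
bot.move_ptp(goal+n*60,qp); s=bot.read_state(); print(s["tcp_pos"],s["eef_rot"],qp,s["contact_force"],s["t"])
bot.line_to(goal+n*10,120); im,k=cam("side"); cv2.imwrite("pics/side1.png",cv2.resize(im[180:330,230:430,::-1],None,fx=4,fy=4)); im,k=cam("wrist"); save("w1",im)
print(bot.read_state()["t"])
E
```

```text
goal [506.047  72.04   62.817] [ 0.593  0.281 -0.586  0.125 -0.774  2.395]
grip 21.731376425863598 24.99987781047821 [-0.428  0.504 -0.141] 6.0917
lift 21.908106190776476 [-0.517  0.468 -1.572]
[506.397  78.066 122.156] [ 0.728  0.684 -0.04   0.038] [ 0.727  0.684 -0.04   0.038] [ 0.4   -0.368 -2.074] 8.2083
8.875
```

View pics/side1.png

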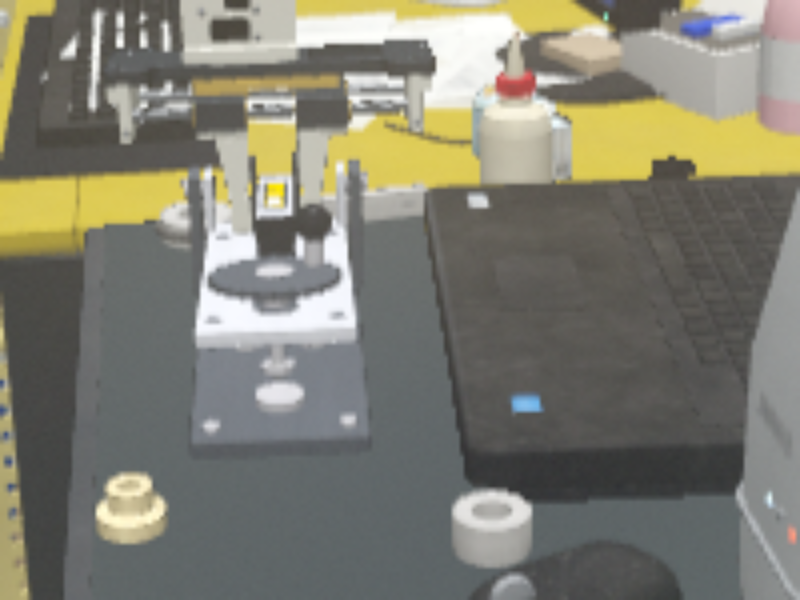

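The side view shows the level held over the plate between the ears and parallel to it, with the foot hanging above its pad. I lower it until it touches.

```bash
python3 - <<'E'
from h import *
n=plate(0,0,1,.11)-H; goal=plate(0,-70,-22,.11)
f0=bot.read_state()["contact_force"][2]; print(f0)
for d in np.arange(8,-6,-1.):
    bot.line_to(goal+n*d,25); s=bot.read_state(); df=s["contact_force"][2]-f0; print(d,round(df,2),end="; ")
    if df>2.2: break
bot.move_gripper(88,25); bot.pause(.2); print("\nreleased",bot.read_state()["t"])
bot.line_to(goal+n*(d+70),150)
bot.move_ptp(A([503,-5,240.]),quat(YAW))
im,k=cam("wrist"); save("w2",im); import pickle; pickle.dump(k,open("w2.pkl","wb"))
im,k=cam("top"); save("top2",im); print(bot.read_state()["t"])
E
```

```text
-1.9130708940600458
8.0 -0.38; 7.0 -0.16; 6.0 -0.11; 5.0 -0.05; 4.0 -0.49; 3.0 0.9; 2.0 -0.54; 1.0 0.03; 0.0 1.53; -1.0 9.66; 
released 12.75
14.0833
```

View pics/w2.png

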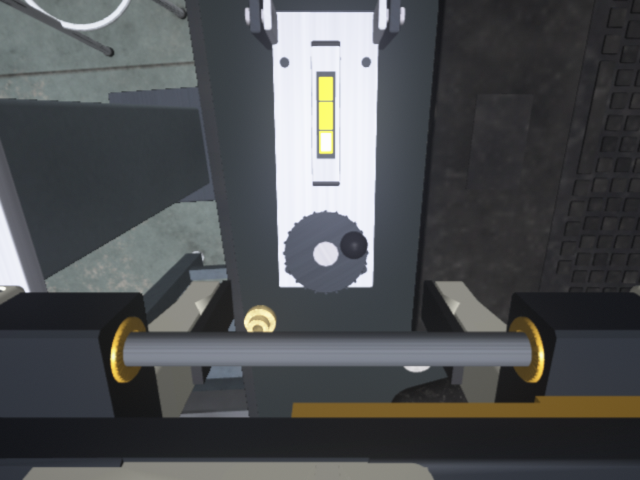

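The level lies straight on the plate: window centre ~(326,115), end caps at rows 43 and 183. The bubble is fully at the handwheel end. The hub is at (326,254) and the knob at (354,244).

```bash
python3 - <<'E'
from h import *
import pickle
im=cv2.imread("pics/w2.png"); k=pickle.load(open("w2.pkl","rb"))
def onplate(u,v,z,t=.11):
    n=plate(0,0,1,t)-H; o,d=ray(k,u,v); p=o+d*(n@(H+n*z-o))/(n@d); r=p-H
    return A([r@cx_, r@(plate(0,1,0,t)-H)]),p
hsv=cv2.cvtColor(im,cv2.COLOR_BGR2HSV)
def cen(mask): 
    n,l,st,ce=cv2.connectedComponentsWithStats(mask); i=1+st[1:,4].argmax(); return ce[i],st[i]
s=np.zeros((480,640),np.uint8); s[238:272,306:340]=cv2.inRange(hsv,(0,0,140),(180,60,255))[238:272,306:340]
c,a=cen(s); print("hub",c,a,onplate(*c,-6))
s[:]=0; s[225:265,335:380]=(im[225:265,335:380].max(2)<62)*255
c,a=cen(s); print("knob",c,a,onplate(*c,18))
print("knob(manual)",onplate(354,244,18))
m=cv2.inRange(hsv,(22,120,120),(38,255,255)); m[200:]=0
x,y,w,h=cv2.boundingRect(m); print("yellow box",x,y,w,h)
for p in ((326,41.5),(326,184.5)): print("level end",onplate(*p,1)[0])
print([bot.solve_ik(plate(x,y-185,0,.03),quat(YAW,.2)) for x,y in((26,0),(0,26),(-26,0),(0,-26))])
t=cv2.imread("pics/top2.png")
E
```

```text
hub [325.281 253.508] [313 241  26  26 524] (array([  -0.025, -184.897]), array([499.224, -40.199,  91.334]))
knob [354.886 251.102] [341 239  25  19 167] (array([  23.696, -176.788]), array([523.548, -30.958, 114.299]))
knob(manual) (array([  22.921, -170.992]), array([523.123, -25.161, 113.662]))
yellow box 319 77 14 77
level end [  1.025 -17.566]
level end [   0.768 -125.262]
[None, None, None, None]
```

```bash
python3 - <<'E'
from h import *
for tl in (0,.1,.2):
  for yw in (0,-.2,-.35,np.pi,np.pi+.2):
    r=[bot.solve_ik(plate(x,y-185,0,.03),quat(YAW+yw,tl)) for x,y in((26,0),(0,26),(-26,0),(0,-26))]
    print(tl,yw,[None if j is None else (round(j[3],2),round(j[5],2)) for j in r])
E
```

```text
0 0 [(np.float64(0.0), np.float64(2.79)), (np.float64(0.0), np.float64(2.72)), (np.float64(0.0), np.float64(2.75)), (np.float64(0.0), np.float64(2.82))]
0 -0.2 [(np.float64(0.0), np.float64(2.59)), (np.float64(0.0), np.float64(2.52)), (np.float64(0.0), np.float64(2.55)), (np.float64(0.0), np.float64(2.62))]
0 -0.35 [(np.float64(0.0), np.float64(2.44)), (np.float64(0.0), np.float64(2.37)), (np.float64(0.0), np.float64(2.4)), (np.float64(0.0), np.float64(2.47))]
0 3.141592653589793 [(np.float64(0.0), np.float64(-0.35)), (np.float64(0.0), np.float64(-0.42)), (np.float64(0.0), np.float64(-0.39)), (np.float64(0.0), np.float64(-0.32))]
0 3.3415926535897933 [(np.float64(0.0), np.float64(-0.15)), (np.float64(0.0), np.float64(-0.22)), (np.float64(0.0), np.float64(-0.19)), (np.float64(0.0), np.float64(-0.12))]
0.1 0 [(np.float64(-0.13), np.float64(2.95)), (np.float64(-0.13), np.float64(2.88)), (np.float64(-0.13), np.float64(2.92)), (np.float64(-0.13), np.float64(2.99))]
0.1 -0.2 [(np.float64(-0.12), np.float64(2.74)), (np.float64(-0.12), np.float64(2.67)), (np.float64(-0.12), np.float64(2.71))
[... 585 characters left out ...]
one, None]
0.2 -0.2 [(np.float64(-0.25), np.float64(2.9)), (np.float64(-0.25), np.float64(2.84)), (np.float64(-0.26), np.float64(2.89)), (np.float64(-0.25), np.float64(2.95))]
0.2 -0.35 [(np.float64(-0.24), np.float64(2.74)), (np.float64(-0.24), np.float64(2.67)), (np.float64(-0.24), np.float64(2.72)), (np.float64(-0.25), np.float64(2.79))]
0.2 3.141592653589793 [(np.float64(0.25), np.float64(-0.66)), (np.float64(0.24), np.float64(-0.73)), (np.float64(0.24), np.float64(-0.72)), (np.float64(0.26), np.float64(-0.65))]
0.2 3.3415926535897933 [(np.float64(0.28), np.float64(-0.5)), (np.float64(0.27), np.float64(-0.57)), (np.float64(0.28), np.float64(-0.56)), (np.float64(0.29), np.float64(-0.49))]
```

```bash
cat >> h.py <<'E'
Q=quat(YAW-.2,.2); TZ=R.from_quat(Q).as_matrix()[:,2]
def bubble(im,k,t=0.):
    """bubble offset (mm, along plate +y) from the window middle / black lines; None if unseen"""
    hsv=cv2.cvtColor(im,cv2.COLOR_RGB2HSV)
    m=cv2.inRange(hsv,(22,120,100),(38,255,255)); n,l,st,ce=cv2.connectedComponentsWithStats(m)
    keep=[i for i in range(1,n) if st[i,4]>25]
    if not keep: return None
    pts=np.vstack([np.argwhere(l==i)[:,::-1] for i in keep])
    x0,y0=pts.min(0); x1,y1=pts.max(0)
    n_=plate(0,0,1,t)-H; u=plate(0,1,0,t)-H
    xc=(x0+x1)/2
    col=im[:, int(xc)-2:int(xc)+3].mean(1); hc=cv2.cvtColor(col[None].astype(np.uint8),cv2.COLOR_RGB2HSV)[0]
    def y_(v):
        o,d=ray(k,xc,v); p=o+d*(n_@(H+n_*1-o))/(n_@d); return (p-H)@u
    lo=max(0,y0-30); hi=y1+31
    white=[v for v in range(max(0,y0-3),min(480,y1+45)) if hc[v,1]<60 and hc[v,2]>190]
    black=[v for v in range(max(0,y0-3),min(480,y1+3)) if hc[v,2]<90]
    return dict(box=(x0,y0,x1,y1),ytop=y_(y0-.5),ybot=y_(y1+.5),white=[(v,round(y_(v),1)) for v in (white[:1]+white[-1:])],nw=len(white),black=[round(y_(v),1) for v in black])
E
python3 - <<'E'
from h import *
s0=bot.read_state()
kn=plate(23,-171,18,.11); g=kn+TZ*18
bot.move_ptp(g+A([0,0,50]),Q); f0=bot.read_state()["contact_force"]; print("f0",f0)
bot.line_to(g,120); bot.move_gripper(15,30); s=bot.read_state(); print("grip",s["width"],s["finger_force"],s["contact_force"]-f0,s["t"])
np.save("f0.npy",f0)
if 18<s["width"]<24:
    for d in range(1,30):
        t=.11-d/200; p=plate(23,-171,18,.11); 
        bot.line_to(g-A([0,0,d*1.5]),40); s=bot.read_state(); f=s["contact_force"]-f0; print(d*1.5,f.round(1),end=" ")
        if f[2]>7: break
im,k=cam("wrist"); save("w3",im); print(bubble(im,k))
im2,k2=cam("top"); save("top3",im2); im3,_=cam("side")
print(s["t"],s["tcp_pos"])
cv2.imwrite("pics/m3.png",np.hstack([cv2.resize(im[:,:,::-1],(400,300)),cv2.resize(im3[180:330,230:430,::-1],(400,300))]))
E
```

```text
f0 [-0.115 -0.088  0.853]
grip 20.274022423472044 30.0001323223114 [-1.093  0.39   0.52 ] 16.2083
1.5 [-1.8 -1.4  1.3] 3.0 [-3.  -2.7  1.5] 4.5 [-3.5 -2.9  2.5] 6.0 [-3.9 -2.6  4. ] 7.5 [-4.4 -2.4  3.3] 9.0 [-5.4 -2.9  3.9] 10.5 [-5.4 -3.5  3.1] 12.0 [-5.  -4.1  4.1] 13.5 [-5.5 -4.2  3.5] 15.0 [-5.6 -4.3  4.6] 16.5 [-6.4 -4.4  6.7] 18.0 [-7.3 -3.7  9.2] {'box': (np.int64(205), np.int64(31), np.int64(390), np.int64(376)), 'ytop': np.float64(-47.54204818867383), 'ybot': np.float64(-200.25061708334135), 'white': [(28, np.float64(-46.5)), (268, np.float64(-149.1))], 'nw': 241, 'black': [np.float64(-156.9), np.float64(-157.3), np.float64(-157.8), np.float64(-158.3), np.float64(-158.7), np.float64(-159.2), np.float64(-159.7), np.float64(-160.1), np.float64(-160.6), np.float64(-161.0), np.float64(-161.5), np.float64(-162.0), np.float64(-162.4), np.float64(-162.9), np.float64(-163.4), np.float64(-163.8), np.float64(-164.3), np.float64(-164.8), np.float64(-165.2), np.float64(-165.7), np.float64(-166.2), np.float64(-166.6), np.float64(-167.1), np.float64(-167.6), np.float64(-168.0), np.float64(-168.5), np.float64(-169.0), np.float64(-169.4), np.float64(-169.9), np.float64(-170.4), np.float64(-170.8), np.float64(-171.3), np.float64(-171.8), np.float64(-172.3), np.float64(-172.7), np.float64(-173.2), np.float64(-173.7), np.float64(-174.1), np.float64(-174.6), np.float64(-175.1), np.float64(-175.6), np.float64(-176.0), np.float64(-176.5), np.float64(-177.0), np.float64(-177.4), np.float64(-177.9), np.float64(-178.4), np.float64(-178.9), np.float64(-179.3), np.float64(-179.8), np.float64(-180.3), np.float64(-180.8), np.float64(-195.2), np.float64(-195.6), np.float64(-196.1), np.float64(-196.6), np.float64(-197.1), np.float64(-197.6), np.float64(-198.1), np.float64(-198.5), np.float64(-199.0), np.float64(-199.5), np.float64(-200.0), np.float64(-200.5), np.float64(-201.0)]}
19.2083 [523.314 -22.077  78.152]
```

View pics/m3.png

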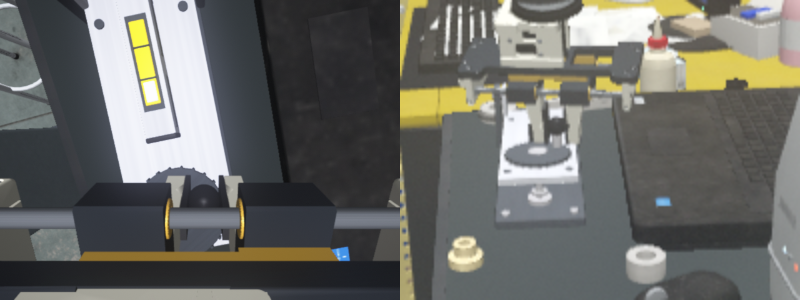

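The wrist view shows the whole window with the bubble at its wheel-side end (around (150,93) in the left half). The side view shows the foot standing on its pad and the knob pinched. I start winding counter-clockwise along the modelled circle.

```bash
cat >> h.py <<'E'
S=5
def strip(im,k,t):
    c=[(-7,-36),(7,-36),(7,-106),(-7,-106)]
    src=np.float32([proj(k,plate(x,y,1,t)) for x,y in c]); dst=np.float32([(0,0),(14*S,0),(14*S,70*S),(0,70*S)])
    return cv2.warpPerspective(im,cv2.getPerspectiveTransform(src,dst),(14*S,70*S))
def bub(im,k,t):
    s=strip(im,k,t); hsv=cv2.cvtColor(s,cv2.COLOR_RGB2HSV)
    yl=cv2.inRange(hsv,(20,110,90),(40,255,255)); xs=np.flatnonzero(yl.sum(0)>255*40); x0,x1=xs[0]+8,xs[-1]-8
    ys=np.flatnonzero(yl[:,x0:x1].mean(1)>128); 
    mid=hsv[:,x0:x1]; v=np.median(mid[:,:,2],1); sat=np.median(mid[:,:,1],1)
    y=-36-(np.arange(70*S)+.5)/S
    a,b=ys[0],ys[-1]; w=[i for i in range(a,min(b+16*S,350)) if sat[i]<90 and v[i]>150]
    d=[i for i in range(a+10,b-10) if v[i]<110]
    return s,dict(win=(y[a],y[b]),bub=(y[w[0]],y[w[-1]]) if w else None,lines=y[d].round(1).tolist())
P=6.; PSI0=np.deg2rad(31.4); RK=26.
def knob(D,t0,p=P,rk=RK):
    ps=PSI0+D; t=t0-D*1.6/185
    return plate(rk*np.cos(ps),-185+rk*np.sin(ps),18-p,t)+TZ*18
E
python3 - <<'E'
from h import *
from scipy.optimize import brentq
f0=np.load("f0.npy"); z=bot.read_state()["tcp_pos"][2]
t0=brentq(lambda t:knob(0,t)[2]-z,-.05,.15); np.save("t0.npy",t0); print("t0",t0,knob(0,t0),bot.read_state()["tcp_pos"])
im,k=cam("wrist"); print(bub(im,k,t0)[1])
D=0
while D<3.3:
    D+=np.deg2rad(12); bot.line_to(knob(D,t0),45); s=bot.read_state(); f=s["contact_force"]-f0
    print(round(D,2),f.round(1),end="; ")
    if abs(f[:2]).max()>22 or f[2]>15 or f[2]<3: print("STOP"); break
bot.pause(.5); im,k=cam("wrist"); st,b=bub(im,k,t0-D*1.6/185); print("\n",b,s["width"],bot.read_state()["t"]); np.save("D.npy",D)
cv2.imwrite("pics/m4.png",np.hstack([cv2.resize(im[:,:,::-1],(640,480)),cv2.resize(st[:,:,::-1],(96,480))]))
E
```

```text
t0 0.040020630706608225 [523.143 -24.51   78.209] [523.312 -22.057  78.209]
{'win': (np.float64(-42.3), np.float64(-100.1)), 'bub': (np.float64(-83.9), np.float64(-105.9)), 'lines': [-59.9]}
0.21 [-3.  -0.5  7.9]; 0.42 [-1.9 -0.3  7.6]; 0.63 [0.1 0.6 6.4]; 0.84 [-0.5  2.   6.4]; 1.05 [1.1 4.7 6. ]; 1.26 [0.3 6.5 6. ]; 1.47 [-1.8  8.7  6.7]; 1.68 [-3.7  8.7  7. ]; 1.88 [-5.5  6.5  6.7]; 2.09 [-5.4  5.1  7. ]; 2.3 [-5.4  3.1  7.6]; 2.51 [-4.7  0.9  8. ]; 2.72 [-4.7  0.2  7.3]; 2.93 [-4.1 -1.6  8.4]; 3.14 [-2.7 -2.4  7.1]; 3.35 [-2.6 -2.7  6.9]; 
 {'win': (np.float64(-85.5), np.float64(-99.9)), 'bub': (np.float64(-100.3), np.float64(-105.9)), 'lines': []} 19.83346391962376 24.3083
```

View pics/m4.png

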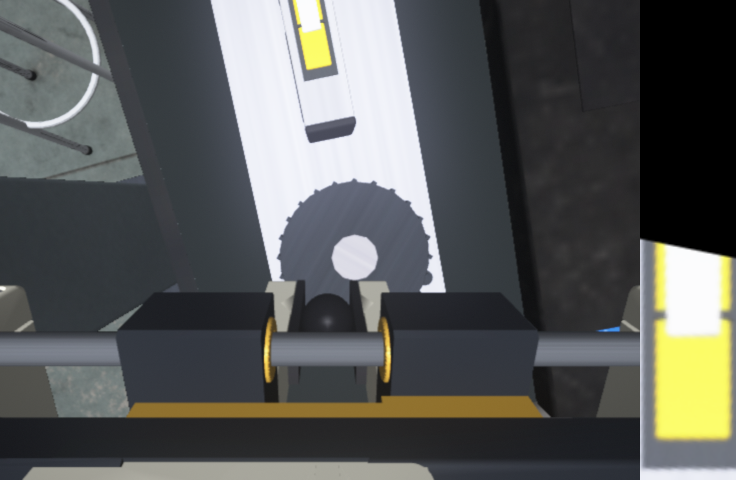

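The bubble now straddles the wheel-side line (strip row ~315) with its lower edge at row ~335. That puts it about 7 mm off centre, so roughly 1.8 rad more is needed.

```bash
cat >> h.py <<'E'
def wind(D,D1,t0,f0):
    n=max(1,int(np.ceil(abs(D1-D)/.21)))
    for d in np.linspace(D,D1,n+1)[1:]:
        bot.line_to(knob(d,t0),45); f=bot.read_state()["contact_force"]-f0; print(round(d,2),f.round(1),end="; ")
        if abs(f[:2]).max()>22 or f[2]>15 or f[2]<3: print("STOP"); break
    np.save("D.npy",d); return d
E
python3 - <<'E'
from h import *
t0=float(np.load("t0.npy")); f0=np.load("f0.npy"); D=wind(float(np.load("D.npy")),5.05,t0,f0)
bot.pause(1.2); im,k=cam("wrist"); s=strip(im,k,t0-D*1.6/185); top,kt=cam("top"); ts=strip(top,kt,0.)
print(bot.read_state()["t"],bot.read_state()["contact_force"]-f0,bot.read_state()["width"])
hsv=cv2.cvtColor(s,cv2.COLOR_RGB2HSV)
for i in range(170,330,3): print(round(-36-(i+.5)/5,1),hsv[i,28:42,1].mean().round(),hsv[i,28:42,2].mean().round(),end=" | ")
cv2.imwrite("pics/m5.png",np.hstack([cv2.resize(im[:300,150:450,::-1],(560,560)),cv2.resize(s[:,:,::-1],(112,560)),cv2.resize(ts[:,:,::-1],(112,560))]))
E
```

```text
3.54 [-1.6 -2.1  7.2]; 3.73 [ 0.1 -0.5  7.1]; 3.92 [1.5 0.9 6.6]; 4.11 [0.3 4.9 6.9]; 4.29 [0.5 6.2 6.2]; 4.48 [-1.4  6.3  6.3]; 4.67 [-1.8  6.7  7.1]; 4.86 [-2.9  5.7  6.8]; 5.05 [-4.1  6.1  7.4]; 27.9333 [-4.8    4.012  6.416] 20.142322905635076
-70.1 1.0 253.0 | -70.7 1.0 253.0 | -71.3 1.0 253.0 | -71.9 1.0 253.0 | -72.5 1.0 253.0 | -73.1 1.0 253.0 | -73.7 1.0 253.0 | -74.3 1.0 253.0 | -74.9 1.0 253.0 | -75.5 1.0 253.0 | -76.1 1.0 253.0 | -76.7 1.0 253.0 | -77.3 1.0 253.0 | -77.9 1.0 250.0 | -78.5 57.0 243.0 | -79.1 159.0 251.0 | -79.7 170.0 252.0 | -80.3 169.0 252.0 | -80.9 162.0 244.0 | -81.5 86.0 149.0 | -82.1 22.0 109.0 | -82.7 143.0 205.0 | -83.3 169.0 251.0 | -83.9 169.0 252.0 | -84.5 168.0 252.0 | -85.1 169.0 252.0 | -85.7 168.0 252.0 | -86.3 168.0 252.0 | -86.9 168.0 252.0 | -87.5 168.0 252.0 | -88.1 168.0 252.0 | -88.7 167.0 252.0 | -89.3 167.0 252.0 | -89.9 166.0 252.0 | -90.5 166.0 252.0 | -91.1 166.0 252.0 | -91.7 166.0 252.0 | -92.3 166.0 252.0 | -92.9 165.0 252.0 | -93.5 165.0 252.0 | -94.1 165.0 252.0 | -94.7 165.0 252.0 | -95.3 164.0 252.0 | -95.9 164.0 252.0 | -96.5 164.0 252.0 | -97.1 164.0 252.0 | -97.7 163.0 252.0 | -98.3 163.0 252.0 | -98.9 162.0 252.0 | -99.5 167.0 246.0 | -100.1 115.0 184.0 | -100.7 12.0 122.0 | -101.3 28.0 124.0 | -101.9 28.0 124.0 |
```

View pics/m5.png

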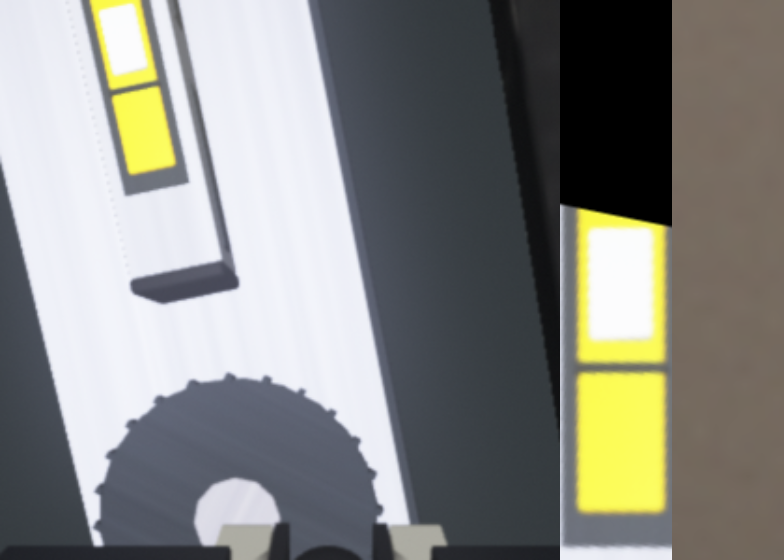

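The bubble's wheel-side edge is 3.4 mm inside the line and should be 4.0 mm. I make a small final correction with a bit more press, then re-check.

```bash
cat > fin.py <<'E'
from h import *
import sys
t0=float(np.load("t0.npy")); f0=np.load("f0.npy"); D=float(np.load("D.npy"))+float(sys.argv[1]); np.save("D.npy",D)
bot.line_to(knob(D,t0,P+.7),20); bot.pause(1.5)
for _ in range(2):
    im,k=cam("wrist"); s=strip(im,k,0.); h=cv2.cvtColor(s,cv2.COLOR_RGB2HSV)[:,28:42].astype(float).mean(1)
    y=-36-(np.arange(350)+.5)/5
    w=y[(h[:,1]<60)&(h[:,2]>200)&(y<-60)&(y>-95)].min()
    wt=(110-np.minimum(h[:,2],0*y+110)) if 0 else np.clip(200-h[:,2],0,None)*((y<-75)&(y>-90)); ln=(wt*y).sum()/wt.sum()
    r=np.flatnonzero((h[:,1]<60)&(h[:,2]>200)&(y<-60)&(y>-95)); 
    tp=y[r].max(); win=y[(h[:,1]>120)&(y<-85)].min()
    print("bubble",tp,w,"line",ln,"win end",win,"offset",(w+7)-(ln+11)); bot.pause(.4)
st=bot.read_state(); print(st["t"],st["contact_force"]-f0,st["width"],st["finger_force"])
E
python3 fin.py 0.15
```

```text
bubble -63.9 -77.7 line -82.15041202132818 win end -100.1 offset 0.4504120213281766
bubble -63.9 -77.7 line -82.13314028314028 win end -100.1 offset 0.43314028314027553
30.6833 [-4.725  3.555  7.848] 20.256911779875793 30.001278519630432
```

```bash
python3 -c "
from plant import bot
print(bot.close_job(), bot.read_state()['t'])"
```

```text
the job is handed in; nothing more can be done
the job is handed in; nothing more can be done
```

I laid the level on the plate, wound the handwheel counter-clockwise about 5.2 rad, and handed the job in shortly after 30.7 s with the knob still held and the wheel pressed at about 8 N; at the last check the bubble was about 0.4 mm from centre.

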